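# Load the run caddy for the sequencer

## Robot

A 7-joint arm with a two-finger parallel gripper is mounted at the origin on the work surface. World frame = base frame: x ahead of the robot, y to its left, z up, the work surface at z = 0. Lengths are in m, angles in degrees, forces in N, time in s.
With the tool pointing down it reaches from about 0.425 to 0.875 m from the base axis. Payload 4.7 kg.
Tool frame: the origin (TCP) lies at the very end of the fingers, on their centre line; the grasp point (between the pads) lies 19 mm behind it; x points along the fingers, z is the direction in which the jaws open and shut, and the axes are right-handed (so a half turn about x gives the same grasp; the last joint's range is limited). The gripper opens to 87 mm and grips with 3 to 60 N. Pads are 19 mm wide; open, the fingers measure 117 mm over their backs; the gripper's body (75 mm by 190 mm) begins 51 mm behind the grasp point.
Start: joints at [68.761, 18.392, -4.016, 83.108, 1.295, 78.541, -3.26], TCP at [0.244, -0.602, 0.223] pointing down, gripper open.
Joint ranges: [-163.93, 163.93], [-17.29, 119.83], [-79.2, 71.16], [3.27, 140.29], [-89.18, 269.18], [5.43, 117.66], [-154.24, 154.24]. Speed limits (degrees/s): [147.25, 147.25, 180, 180, 180, 180, 180].

## Interface

Orientations are given as [roll, pitch, yaw] about the fixed x, y, z axes, in that order (R = Rz(yaw) Ry(pitch) Rx(roll)).
In Python, from cell import env gives the robot as it stands. The module is installed in compiled form; this text tells all that it offers.
- The arm moves only by the tool drive_tool, never from a script. Its argument "increments" is a list of rows, each a list of 2 entries, a list of its own where there are three numbers: the shift along the tool's x, y, z scaled (see below), then the turn, a rotation vector about the tool's x, y, z scaled (see below). In form: [[[dx, dy, dz], [wx, wy, wz]], ...]. A call has 1 to 10 rows; each row shifts and turns the commanded pose from where the row before left it, along the tool's axes as they then stand; what a row does not reach is not made up. The controller multiplies each number of a shift by 0.04 m and each number of a turn by 120 degrees. A row lasts 1/10 s, in which the tool goes at most 50 mm and 8.59 degrees, less where a joint would pass 70% of its speed; a pose out of reach is approached as far as the arm can. A call with a number of a shift or a turn outside -1 to 1 is refused whole. A call with a gripper value outside its range is refused whole. "hand" is the gripper's target within -1 to 1 (fully open at 1, half-way at 0, shut at -1), set as the call begins (left out, the last holds). The fingers move at their own pace and stop on an object; "squeeze" is the grip in N (left out, the last holds). Time passes only in rows, so rows that do not move let the fingers close. It gives the time, the measured TCP pose, the force and the opening at its end, in the units of the state.
- env.get_obs(): the state, without advancing time (a new reading comes with each control period).
- env.read_camera(name): name is "side" or "top" or "wrist"; returns a dict with "frame" (420x560x3 uint8, red, green, blue), "fx", "fy", "cx", "cy" (pixels), "distortion" ([k1, k2, p1, p2, k3] as OpenCV has them; the pictures are not rectified), "R" (3x3) and "t" (3): a world point X has camera coordinates R X + t. Camera axes: x right, y down, z forward; pixel columns grow to the right and rows downward; lengths in m; the calibration is good to about 2 mm. A picture is of the moment at which its call begins. There is no depth.
- env.sign_off(): hands the job in, once; it reports no verdict.
The state is a dict: "time_s": time; "qpos": joint angles; "joint_velocities": joint speeds; "effort": joint torques, N m; "tool_pos": TCP position; "tool_rot": TCP orientation; "force": force on the tool from outside, world axes, zero at the start; "wrist_torque": the same for the moment, N m; "grip_width": finger opening in m.
Only numpy, scipy, OpenCV 4.12 (cv2) and the standard library are available. Lean on these libraries where they do the work, as an engineer would, in place of code of your own. Each camera call takes 0.05 s, during which the arm holds its last target.

## Task

Load the white run caddy for the next sequencing run: stand each of the three fresh reagent bottles (white body, plain cap) upright in the pocket of its own cap's colour, and lay the fresh flow-cell cassette (light blue windows) flat in the plain grey bay. Set each one down without dropping it, and leave the used bottle (blue cap with a black pierced centre) and the used cassette (dark windows) standing where they are.

Things in the scene. Friction and masses are not known exactly. Their poses are not given: they have to be found in the camera images.
- bottle_blue_mid (a point): Fresh reagent bottle: upright round bottle, 36 mm diameter, 66 mm tall, white body (lower 45 mm) with a plain, wholly blue screw cap (upper 21 mm, 36 mm diameter). This point is on its axis, half-way up (33 mm above its underside); z points up through the cap. About 90 g.
- bottle_green_mid (a point): Fresh reagent bottle: upright round bottle, 36 mm diameter, 66 mm tall, white body (lower 45 mm) with a plain, wholly green screw cap (upper 21 mm, 36 mm diameter). This point is on its axis, half-way up (33 mm above its underside); z points up through the cap. About 90 g.
- bottle_yellow_mid (a point): Fresh reagent bottle: upright round bottle, 36 mm diameter, 66 mm tall, white body (lower 45 mm) with a plain, wholly yellow screw cap (upper 21 mm, 36 mm diameter). This point is on its axis, half-way up (33 mm above its underside); z points up through the cap. About 90 g.
- cassette_fresh_mid (a point): Fresh flow-cell cassette: white base 80 x 44 x 12 mm (x, y, z) with an upright grip fin in the middle of its top, 36 mm long (x), 14 mm thick (y), 28 mm higher than the base (40 mm overall). Windows round the fin clean, light blue; pinch it by the fin. This point: its centre, 20 mm above its underside; x along the long side, z up. About 80 g; same either way round.
- insert_blue: Blue insert in one of the caddy's four cells, fixed: plate 96 x 68 mm (x by y), 4 mm thick, with a square pocket in the middle, 60 x 60 mm inside, its white ribs 4 mm thick and 12 mm higher than the plate. Origin: centre of the plate's underside, 4 mm above the bench; the blue bottle stands on the plate, 4 mm above the origin, in the pocket. z up. Which insert lies in which cell varies.
- insert_green: Green insert in one of the caddy's four cells, fixed: plate 96 x 68 mm (x by y), 4 mm thick, with a square pocket in the middle, 60 x 60 mm inside, its white ribs 4 mm thick and 12 mm higher than the plate. Origin: centre of the plate's underside, 4 mm above the bench; the green bottle stands on the plate, 4 mm above the origin, in the pocket. z up. Which insert lies in which cell varies.
- insert_yellow: Yellow insert in one of the caddy's four cells, fixed: plate 96 x 68 mm (x by y), 4 mm thick, with a square pocket in the middle, 60 x 60 mm inside, its white ribs 4 mm thick and 12 mm higher than the plate. Origin: centre of the plate's underside, 4 mm above the bench; the yellow bottle stands on the plate, 4 mm above the origin, in the pocket. z up. Which insert lies in which cell varies.
- insert_cassette: Plain grey insert, the cassette bay, in one of the white caddy's 2 x 2 cells (98 x 70 mm inside, 103 mm apart in x, 75 in y; walls 5 mm thick, tops 20 mm above the bench). Fixed plate 96 x 68 mm (x by y), 4 mm thick, no pocket. Origin: centre of its underside, 4 mm above the bench; the cassette lies on it, 4 mm above the origin, long side along x. z up.
- bottle_used_mid (a point): Used reagent bottle, a look-alike to leave alone: same shape and size as the fresh ones (36 mm diameter, 66 mm tall), grey-brown body, blue cap with a round black pierced centre, 22 mm across. This point is on its axis, half-way up (33 mm above its underside); z up.
- cassette_used_mid (a point): Used flow-cell cassette: white base 80 x 44 x 12 mm (x, y, z) with an upright grip fin in the middle of its top, 36 mm long (x), 14 mm thick (y), 28 mm higher than the base (40 mm overall). Windows round the fin stained dark brown; leave alone. This point: its centre, 20 mm above its underside; x along the long side, z up. About 80 g; same either way round.
There are look-alikes about, which are no part of the job. Leave any pink or red look-alike of the part that bears cassette_fresh_mid alone.

How it is judged (in metres and radians):
At the end, for the whole second after the job is handed in: Each fresh bottle stands upright on the floor of its colour's pocket (within 16 mm of centre each way), the fresh cassette lies flat on the grey insert (within 14 mm lengthways, 16 mm across), both used items upright within 20 mm of their starts; all released and at rest (x of bottle_blue_mid in the frame of insert_blue between -0.016 and 0.016 m and y of bottle_blue_mid in the frame of insert_blue between -0.016 and 0.016 m and z of bottle_blue_mid in the frame of insert_blue between 0.032 and 0.042 m and angle between each of bottle_blue_mid, bottle_green_mid, bottle_yellow_mid, cassette_fresh_mid, bottle_used_mid, cassette_used_mid's own z axis and vertical below 0.1 rad and linear speed of each of bottle_blue, bottle_green, bottle_yellow, cassette_fresh, bottle_used, cassette_used below 0.01 m/s and x of bottle_green_mid in the frame of insert_green between -0.016 and 0.016 m and y of bottle_green_mid in the frame of insert_green between -0.016 and 0.016 m and z of bottle_green_mid in the frame of insert_green between 0.032 and 0.042 m and x of bottle_yellow_mid in the frame of insert_yellow between -0.016 and 0.016 m and y of bottle_yellow_mid in the frame of insert_yellow between -0.016 and 0.016 m and z of bottle_yellow_mid in the frame of insert_yellow between 0.032 and 0.042 m and x of cassette_fresh_mid in the frame of insert_cassette between -0.014 and 0.014 m and y of cassette_fresh_mid in the frame of insert_cassette between -0.016 and 0.016 m and z of cassette_fresh_mid in the frame of insert_cassette between 0.02 and 0.029 m and distance of each of bottle_used_mid, cassette_used_mid from where it was at the start of the episode below 0.02 m); the robot touches nothing.
It fails at once if a used item is moved by more than 20 mm (distance of any of bottle_used_mid, cassette_used_mid from where it was at the start of the episode above 0.02 m).
It fails at once if a fresh item is dropped (in free fall faster than 0.8 m/s, about 33 mm of fall) ((linear speed of bottle_blue above 0.8 m/s and contact force between the fingers and bottle_blue below 0.1 N) or (linear speed of bottle_green above 0.8 m/s and contact force between the fingers and bottle_green below 0.1 N) or (linear speed of bottle_yellow above 0.8 m/s and contact force between the fingers and bottle_yellow below 0.1 N) or (linear speed of cassette_fresh above 0.8 m/s and contact force between the fingers and cassette_fresh below 0.1 N)).
It also fails if it takes over 109 s, if anything falls off the work surface, if the arm or the gripper's body presses on something with over 40 N, if the wrist force passes 120 N, or if a joint passes its speed limit or range.

## Working session

There is one attempt and no reset: what is moved stays moved. The work goes in short steps, Python scripts to look and compute and a tool call to move; the robot and the scene stay as the last step left them, time stands still between calls to the robot, and variables do not carry over. Pictures are saved under pics/ and viewed, and the job is handed in when it is done.

Besides the shell and the picture viewer there is one more tool, called after ">>>" by a JSON object that holds its "op" and its "data", one argument or row to a line. drive_tool: Moves the arm, as the interface text tells. Shifts and turns lie within -1 to 1; 1 stands for 0.04 m of shift or 120 degrees of turn. Its arguments: {"type":"object","properties":{"increments":{"type":"array"},"hand":{"type":"number"},"squeeze":{"type":"number"}},"required":["increments"]}

```bash
mkdir -p pics; python3 - <<'E'
from cell import env
import cv2,numpy as np
o=env.get_obs();print({k:np.round(v,4).tolist() for k,v in o.items()})
for n in("top","side","wrist"):
    c=env.read_camera(n);cv2.imwrite(f"pics/{n}0.png",c["frame"][...,::-1])
    print(n,c["fx"],c["fy"],c["cx"],c["cy"],c["distortion"],np.round(c["R"],4).tolist(),np.round(c["t"],4))
E
```

```text
{'time_s': 0.0, 'qpos': [68.7618, 18.4403, -4.0132, 83.1764, 1.2946, 78.5415, -3.261], 'joint_velocities': [0.0296, 0.0477, -0.034, 0.1186, -0.0661, -0.0673, -0.1097], 'effort': [0.0002, -49.1286, -0.4038, -31.2529, -0.0639, 0.0438, 0.0002], 'tool_pos': [0.2437, -0.602, 0.2214], 'tool_rot': [-176.8524, 89.8869, 115.1922], 'force': [-0.0472, -0.2035, 0.5076], 'wrist_torque': [0.0459, -0.0165, 0.0003], 'grip_width': 0.0867}
top 528.3534393787617 528.3534393787617 279.31742829529554 213.7319461873097 [0.06524434 0.         0.         0.         0.        ] [[-0.0085, -0.9999, 0.0129], [-0.9818, 0.0059, -0.1897], [0.1896, -0.0143, -0.9818]] [-0.0969  0.4776  1.2954]
side 476.5827186136401 476.5827186136401 282.7578909462408 210.3981824312368 [-0.04728784  0.          0.          0.          0.        ] [[-0.8284, -0.5599, -0.0157], [-0.2867, 0.4478, -0.847], [0.4813, -0.6971, -0.5314]] [0.3621 0.215  1.1006]
wrist 302.7462136395141 302.7462136395141 277.4110447102908 208.6720696633536 [-0.02286674  0.          0.          0.          0.        ] [[0.376, -0.9266, -0.0013], [-0.8849, -0.3595, 0.2963], [-0.275, -0.1103, -0.9551]] [-0.6486 -0.0358  0.3923]
```

View pics/top0.png

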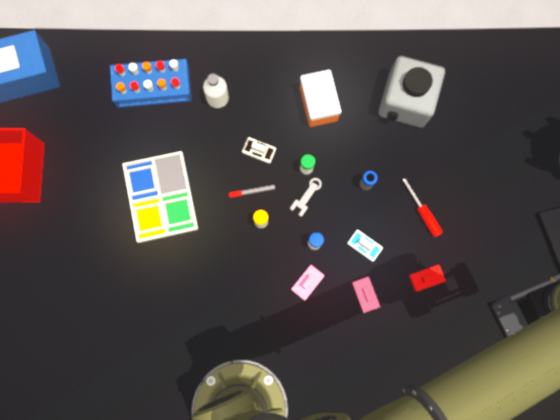

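View pics/side0.png

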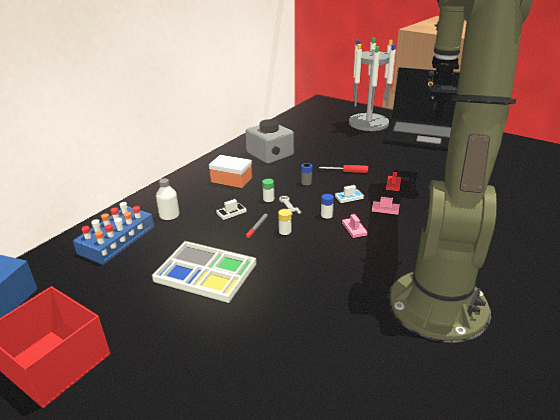

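View pics/wrist0.png

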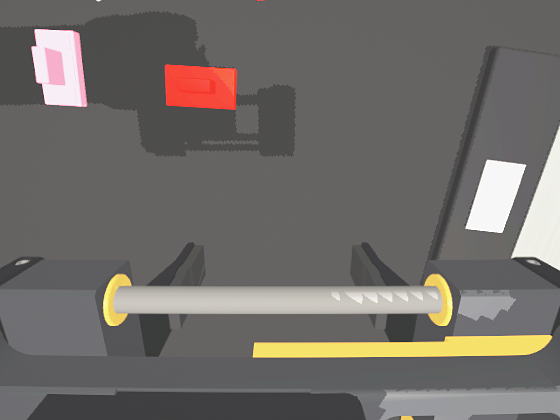

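Top view. Possible bottles are green (308,162), yellow (261,218), blue (316,241) and a blue one with a dark centre (370,180). Possible cassettes are light-windowed (365,245), dark-windowed (259,150), and pink or red ones at (308,282), (366,295) and (428,278). By the description I'd take green, yellow, blue at (316,241) and the cassette at (365,245). Next is a close crop to check.

```bash
cat > h.py <<'E'
from cell import env
import cv2,numpy as np
def cam(n):
    c=env.read_camera(n);K=np.array([[c["fx"],0,c["cx"]],[0,c["fy"],c["cy"]],[0,0,1]]);c["K"]=K;c["d"]=np.array(c["distortion"],float);c["R"]=np.array(c["R"]);c["t"]=np.array(c["t"]);return c
def ray(c,uv):
    p=cv2.undistortPoints(np.array(uv,float).reshape(-1,1,2),c["K"],c["d"]).reshape(-1,2)
    d=np.c_[p,np.ones(len(p))]@c["R"];return -c["R"].T@c["t"],d
def onz(c,uv,z):
    o,d=ray(c,uv);return o+d*((z-o[2])/d[:,2])[:,None]
def proj(c,X):
    return cv2.projectPoints(np.array(X,float).reshape(-1,1,3),cv2.Rodrigues(c["R"])[0],c["t"],c["K"],c["d"])[0].reshape(-1,2)
def blobs(c,lo,hi,box,mina=15):
    h=cv2.cvtColor(c["frame"],cv2.COLOR_RGB2HSV);m=cv2.inRange(h,np.array(lo),np.array(hi))
    k=np.zeros_like(m);x0,y0,x1,y1=box;k[y0:y1,x0:x1]=m[y0:y1,x0:x1]
    cs,_=cv2.findContours(k,cv2.RETR_EXTERNAL,cv2.CHAIN_APPROX_NONE)
    return sorted([q for q in cs if cv2.contourArea(q)>mina],key=cv2.contourArea,reverse=True)
E
python3 - <<'E'
from h import *
c=cam("top");f=c["frame"][...,::-1]
a=cv2.resize(f[140:310,230:450],None,fx=3.6,fy=3.4,interpolation=cv2.INTER_CUBIC);cv2.imwrite("pics/crop1.png",a)
b=cv2.resize(f[140:250,110:210],None,fx=5,fy=5,interpolation=cv2.INTER_CUBIC);cv2.imwrite("pics/crop2.png",b)
for nm,lo,hi,bx in[("green",(45,120,60),(80,255,255),(230,130,450,320)),("yel",(20,120,100),(35,255,255),(230,130,450,320)),("blue",(100,120,60),(125,255,255),(230,130,450,320)),("lightblue",(85,60,120),(105,255,255),(330,220,400,270))]:
    for q in blobs(c,lo,hi,bx):
        (u,v),s,an=cv2.minAreaRect(q);M=cv2.moments(q);u2=M["m10"]/M["m00"];v2=M["m01"]/M["m00"]
        print(nm,cv2.contourArea(q),np.round([u,v],1),np.round([u2,v2],1),np.round(s,1),an,onz(c,[[u,v]],.066).round(4),onz(c,[[u,v]],.012).round(4))
for nm,lo,hi in[("green",(45,120,60),(80,255,255)),("yel",(20,120,100),(35,255,255)),("blue",(100,120,60),(125,255,255))]:
    qs=blobs(c,lo,hi,(110,140,210,250));q=np.vstack(qs);r=cv2.minAreaRect(q);print("ins",nm,np.round(r[0],1),np.round(r[1],1),r[2],onz(c,[r[0]],.008).round(4))
q=blobs(c,(0,0,150),(180,70,255),(100,140,220,260))[0];
al=np.vstack(blobs(c,(0,0,120),(180,255,255),(100,140,220,260)))
hl=cv2.approxPolyDP(cv2.convexHull(al),6,True).reshape(-1,2);print(hl.tolist());P=onz(c,hl,.02);print(P.round(4),P.mean(0))
E
```

```text
green 163.0 [307.5 161. ] [307.6 160.9] [14. 15.] 90.0 [[ 0.6096 -0.1731  0.066 ]] [[ 0.6258 -0.1769  0.012 ]]
yel 193.5 [260.  216.5] [260.3 216.6] [15. 16.] 90.0 [[ 0.4664 -0.0517  0.066 ]] [[ 0.4765 -0.0505  0.012 ]]
blue 180.5 [369.5 177.5] [369.7 177.6] [15. 15.] 90.0 [[ 0.5653 -0.3295  0.066 ]] [[ 0.5796 -0.3398  0.012 ]]
blue 171.5 [316. 239.] [316.2 238.9] [14. 16.] 90.0 [[ 0.4087 -0.1905  0.066 ]] [[ 0.4165 -0.195   0.012 ]]
lightblue 50.0 [356.2 238.5] [356.  238.3] [ 5.8 11.1] 33.6900634765625 [[ 0.4095 -0.2902  0.066 ]] [[ 0.4173 -0.2989  0.012 ]]
lightblue 47.0 [374.  251.3] [374.  251.4] [ 5.3 11.1] 33.6900634765625 [[ 0.3773 -0.3328  0.066 ]] [[ 0.3837 -0.3433  0.012 ]]
ins green [177.6 211.8] [33.5 23.5] 78.69007110595703 [[0.491  0.1639 0.008 ]]
ins yel [148.6 218.1] [35.  25.7] 79.04593658447266 [[0.4749 0.2378 0.008 ]]
ins blue [141.9 180.1] [33.6 23.7] 80.21759033203125 [[0.5764 0.2589 0.008 ]]
[[182, 151], [198, 228], [137, 242], [122, 163]]
[[0.6519 0.1544 0.02  ]
 [0.4459 0.1084 0.02  ]
 [0.4109 0.2618 0.02  ]
 [0.6194 0.3091 0.02  ]] [0.53205202 0.20841119 0.02      ]
```

View pics/crop1.png

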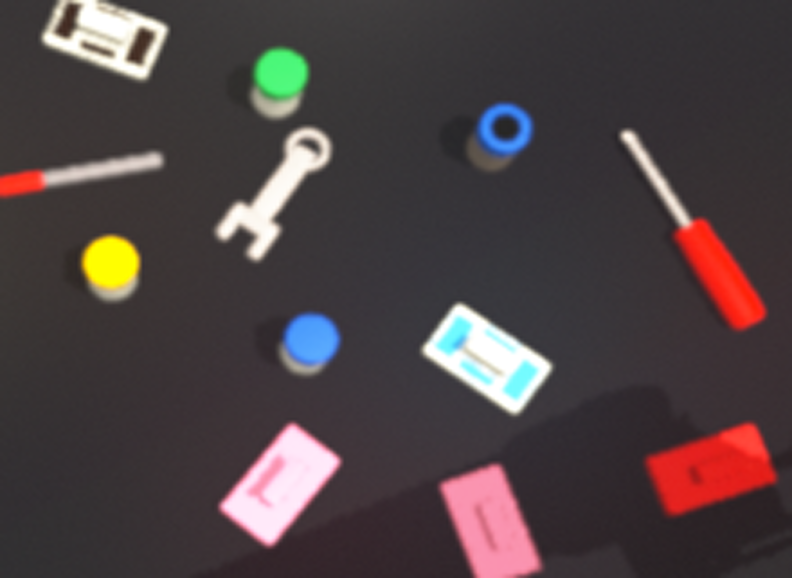

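View pics/crop2.png

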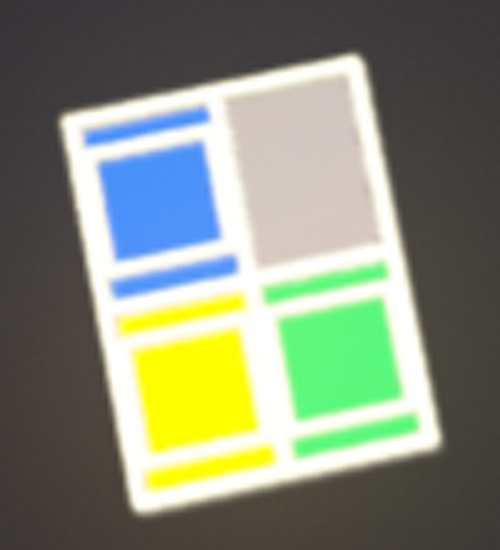

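The crop confirms the choice. Green, yellow and blue (316,241) have plain caps, and the blue one at (370,178) has the black centre, so it is used. The cassette at (365,245) is light blue, so it is fresh, and (259,150) is dark, so it is used. In the caddy, blue is at the upper left, grey upper right, yellow lower left and green lower right, with yaw about 12.7°. I'll take the cassette first.

```bash
cat >> h.py <<'E'
from scipy.spatial.transform import Rotation as Ro
def plan(x,y,z,a=None):
    o=env.get_obs();R=Ro.from_euler("xyz",o["tool_rot"],degrees=True).as_matrix();p=np.array(o["tool_pos"])
    cur=np.degrees(np.arctan2(R[1,2],R[0,2]));d=np.array([x,y,z])-p
    print("t",round(o["time_s"],2),"pos",p.round(4),"jaw",round(cur,1),"tilt",np.degrees(np.arccos(-R[2,0])).round(2),"q",np.round(o["qpos"],0).tolist(),"F",np.round(o["force"],1),"w",round(o["grip_width"],4))
    if a is None:a=cur
    t=(a-cur+90)%180-90
    print("turn wx total",round(-t/120,3),"deg",round(t,1))
    for nm,ang in(("now",cur),("after turn",cur+t)):
        c,s=np.cos(np.radians(ang)),np.sin(np.radians(ang))
        print(nm,"units x,y,z:",np.round(np.array([-d[2],-s*d[0]+c*d[1],c*d[0]+s*d[1]])/.04,3))
E
python3 -c "
from h import *
plan(.4005,-.3211,.12,-37.1)"
```

```text
t 0.2 pos [ 0.2438 -0.6022  0.2219] jaw -67.9 tilt 0.06 q [69.0, 18.0, -4.0, 83.0, 1.0, 79.0, -3.0] F [-0.5 -0.   1. ] w 0.0868
turn wx total -0.257 deg 30.8
now units x,y,z: [ 2.547  6.268 -5.043]
after turn units x,y,z: [ 2.547  7.968 -1.115]
```

>>> {"op": "drive_tool", "data": {
  "increments": [
    [[0.3,0,0],[-0.0643,0,0]],
    [[0.3,0,0],[-0.0643,0,0]],
    [[0.3,0,0],[-0.0643,0,0]],
    [[0.3,0,0],[-0.0643,0,0]],
    [[0.2,0.9,-0.12],[0,0,0]],
    [[0.2,0.9,-0.12],[0,0,0]],
    [[0.2,0.9,-0.12],[0,0,0]],
    [[0.2,0.9,-0.12],[0,0,0]],
    [[0.2,0.9,-0.12],[0,0,0]],
    [[0.2,0.9,-0.12],[0,0,0]]
  ],
  "hand": 1,
  "squeeze": 25
}}

```text
time_s: 1.2
tool_pos: [0.3517, -0.4114, 0.1262]
tool_rot: [-76.8, 90.0, -113.9]
force: [0.6, -1.0, -1.4]
grip_width: 0.0868
```

>>> {"op": "drive_tool", "data": {
  "increments": [
    [[0.1,0.9,-0.12],[0,0,0]],
    [[0,0.9,-0.12],[0,0,0]],
    [[0,0.7,-0.1],[0,0,0]],
    [[0,0,0],[0,0,0]],
    [[0,0,0],[0,0,0]]
  ]
}}

```text
time_s: 1.7
tool_pos: [0.4008, -0.3247, 0.1226]
tool_rot: [-76.2, 90.0, -113.2]
force: [0.3, -0.1, 0.3]
grip_width: 0.0872
```

```bash
python3 -c "
from h import *
c=cam('wrist');cv2.imwrite('pics/w1.png',c['frame'][...,::-1])
qs=blobs(c,(85,60,120),(105,255,255),(0,0,560,300),40)
for q in qs:
    M=cv2.moments(q);uv=[M['m10']/M['m00'],M['m01']/M['m00']];print(cv2.contourArea(q),np.round(uv,1),onz(c,[uv],.012).round(4))
plan(.4005,-.3211,.05,-37.1)"
```

```text
1997.0 [473.7  97.8] [[ 0.5942 -0.3482  0.012 ]]
483.5 [271.8 173.2] [[ 0.4157 -0.2962  0.012 ]]
194.0 [258.2 204. ] [[ 0.3877 -0.3119  0.012 ]]
119.0 [262.6 233.8] [[ 0.3726 -0.3382  0.012 ]]
77.0 [180.   58.2] [[ 0.4134 -0.1743  0.012 ]]
t 1.75 pos [ 0.4002 -0.3257  0.1226] jaw -37.1 tilt 0.05 q [54.0, 7.0, -20.0, 109.0, 3.0, 64.0, -3.0] F [-0.8 -0.9  0.7] w 0.0872
turn wx total -0.0 deg 0.0
now units x,y,z: [ 1.815  0.096 -0.063]
after turn units x,y,z: [ 1.815  0.096 -0.063]
```

View pics/w1.png

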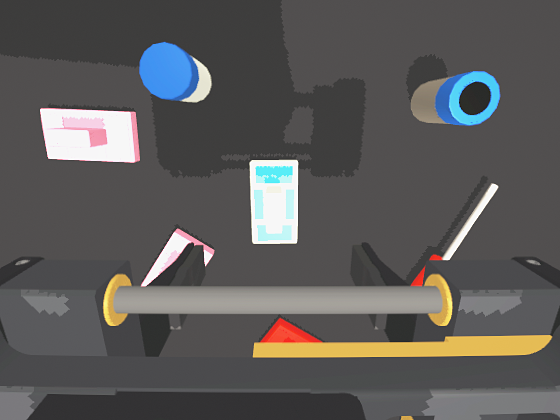

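Wrist view: the light-windowed cassette is upright in the image at (274,202), aligned between the fingers, and no other object lies under them.

```bash
python3 -c "
from h import *
c=cam('wrist')
P=onz(c,[[250,161],[297,161],[298,243],[252,243]],.012);print(P.round(4),P.mean(0))
x,y=P[:,:2].mean(0);plan(x,y,.015)
plan(.4005,-.3211,.015)"
```

```text
[[ 0.4062 -0.2766  0.012 ]
 [ 0.4401 -0.3021  0.012 ]
 [ 0.3936 -0.3677  0.012 ]
 [ 0.3577 -0.3405  0.012 ]] [ 0.39939911 -0.32172344  0.012     ]
t 1.8 pos [ 0.3999 -0.3261  0.1225] jaw -37.2 tilt 0.04 q [54.0, 7.0, -19.0, 109.0, 3.0, 64.0, -3.0] F [-0.6 -0.4 -1. ] w 0.0871
turn wx total -0.0 deg 0.0
now units x,y,z: [ 2.688  0.08  -0.076]
after turn units x,y,z: [ 2.688  0.08  -0.076]
t 1.8 pos [ 0.3999 -0.3261  0.1225] jaw -37.2 tilt 0.04 q [54.0, 7.0, -19.0, 109.0, 3.0, 64.0, -3.0] F [-0.6 -0.4 -1. ] w 0.0871
turn wx total -0.0 deg 0.0
now units x,y,z: [ 2.688  0.109 -0.063]
after turn units x,y,z: [ 2.688  0.109 -0.063]
```

>>> {"op": "drive_tool", "data": {
  "increments": [
    [[0.5,0.05,-0.04],[0,0,0]],
    [[0.5,0.05,-0.03],[0,0,0]],
    [[0.5,0,0],[0,0,0]],
    [[0.5,0,0],[0,0,0]],
    [[0.37,0,0],[0,0,0]],
    [[0.3,0,0],[0,0,0]],
    [[0,0,0],[0,0,0]],
    [[0,0,0],[0,0,0]]
  ]
}}

```text
time_s: 2.6
tool_pos: [0.4007, -0.3206, 0.0159]
tool_rot: [-46.3, 90.0, -83.4]
force: [0.1, 0.7, 0.3]
grip_width: 0.0875
```

>>> {"op": "drive_tool", "data": {
  "increments": [
    [[0,0,0],[0,0,0]],
    [[0,0,0],[0,0,0]],
    [[0,0,0],[0,0,0]],
    [[0,0,0],[0,0,0]],
    [[0,0,0],[0,0,0]],
    [[0,0,0],[0,0,0]],
    [[0,0,0],[0,0,0]],
    [[0,0,0],[0,0,0]]
  ],
  "hand": -1
}}

```text
time_s: 3.4
tool_pos: [0.4009, -0.32, 0.0157]
tool_rot: [-50.0, 90.0, -87.1]
force: [-0.3, -0.3, 0.8]
grip_width: 0.0308
```

>>> {"op": "drive_tool", "data": {
  "increments": [
    [[0,0,0],[0,0,0]],
    [[0,0,0],[0,0,0]],
    [[0,0,0],[0,0,0]],
    [[0,0,0],[0,0,0]],
    [[0,0,0],[0,0,0]]
  ]
}}

```text
time_s: 3.9
tool_pos: [0.4009, -0.32, 0.0158]
tool_rot: [-74.8, 90.0, -111.9]
force: [0.4, -0.4, -0.5]
grip_width: 0.0135
```

>>> {"op": "drive_tool", "data": {
  "increments": [
    [[-0.1,0,0],[0,0,0]],
    [[-0.4,0,0],[0,0,0]],
    [[-0.7,0,0],[0,0,0]],
    [[-0.8,0,0],[0,0,0]],
    [[-0.7,0,0],[0,0,0]],
    [[-0.3,0,0],[0,0,0]],
    [[0,0,0],[0,0,0]]
  ]
}}

```text
time_s: 4.6
tool_pos: [0.4019, -0.3208, 0.1375]
tool_rot: [-8.4, 89.8, -45.5]
force: [0.1, -0.4, -1.0]
grip_width: 0.0135
```

```bash
python3 -c "
from h import *
c=cam('wrist');cv2.imwrite('pics/w2.png',c['frame'][...,::-1])
C=np.array([.533,.210]);u=np.array([.9755,.2198]);v=np.array([-.2198,.9755])
g=C+.0515*u-.0375*v;print(g)
plan(*g,.13,-77.3);plan(.4887,.1625,.13)"
```

```text
[0.59148075 0.18473845]
t 4.65 pos [ 0.4009 -0.3201  0.1358] jaw -37.1 tilt 0.05 q [54.0, 6.0, -20.0, 108.0, 2.0, 66.0, -3.0] F [-0.   0.7 -0.4] w 0.0139
turn wx total 0.335 deg -40.2
now units x,y,z: [ 0.144 12.94  -3.811]
after turn units x,y,z: [  0.144   7.422 -11.264]
t 4.65 pos [ 0.4009 -0.3201  0.1358] jaw -37.1 tilt 0.05 q [54.0, 6.0, -20.0, 108.0, 2.0, 66.0, -3.0] F [-0.   0.7 -0.4] w 0.0139
turn wx total -0.0 deg 0.0
now units x,y,z: [ 0.144 10.947 -5.526]
after turn units x,y,z: [ 0.144 10.947 -5.526]
```

View pics/w2.png

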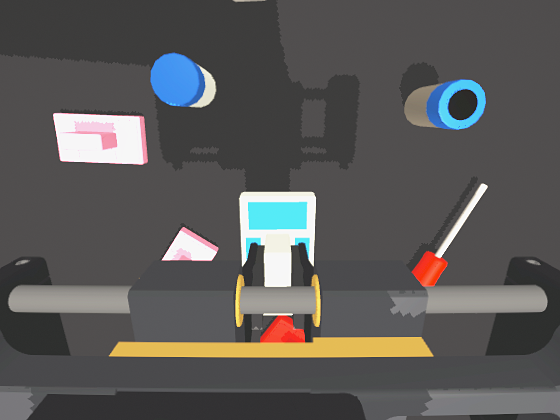

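Wrist view: the cassette is held by the fin (opening 13.9 mm), square at (278,240).

>>> {"op": "drive_tool", "data": {
  "increments": [
    [[0,0,0],[0.067,0,0]],
    [[0,0,0],[0.067,0,0]],
    [[0,0,0],[0.067,0,0]],
    [[0,0,0],[0.067,0,0]],
    [[0,0,0],[0.067,0,0]],
    [[0,0.3,-0.46],[0,0,0]],
    [[0,0.5,-0.76],[0,0,0]],
    [[0,0.57,-0.86],[0,0,0]],
    [[0,0.57,-0.86],[0,0,0]],
    [[0,0.57,-0.86],[0,0,0]]
  ]
}}

```text
time_s: 5.65
tool_pos: [0.4644, -0.1477, 0.1336]
tool_rot: [-124.6, 89.8, 158.1]
force: [0.3, -0.6, -1.1]
grip_width: 0.0138
```

>>> {"op": "drive_tool", "data": {
  "increments": [
    [[0,0.57,-0.86],[0,0,0]],
    [[0,0.57,-0.86],[0,0,0]],
    [[0,0.57,-0.86],[0,0,0]],
    [[0,0.57,-0.86],[0,0,0]],
    [[0,0.57,-0.86],[0,0,0]],
    [[0,0.57,-0.86],[0,0,0]],
    [[0,0.57,-0.86],[0,0,0]],
    [[0,0.5,-0.76],[0,0,0]],
    [[0,0.3,-0.46],[0,0,0]],
    [[0,0,0],[0,0,0]]
  ]
}}

```text
time_s: 6.65
tool_pos: [0.587, 0.1797, 0.1332]
tool_rot: [-139.7, 89.7, 143.4]
force: [-0.5, -0.3, -0.3]
grip_width: 0.0133
```

```bash
python3 -c "
from h import *
plan(.5915,.1847,.0235,-77.3)
c=cam('wrist');cv2.imwrite('pics/w3.png',c['frame'][...,::-1])
c=cam('top');cv2.imwrite('pics/t3.png',cv2.resize(c['frame'][120:270,90:290,::-1],None,fx=4,fy=4))"
```

```text
t 6.65 pos [0.587  0.1797 0.1332] jaw -76.9 tilt 0.28 q [12.0, 22.0, -39.0, 94.0, 14.0, 70.0, -107.0] F [-0.5 -0.3 -0.3] w 0.0133
turn wx total 0.003 deg -0.4
now units x,y,z: [ 2.743  0.138 -0.096]
after turn units x,y,z: [ 2.743  0.137 -0.096]
```

View pics/w3.png

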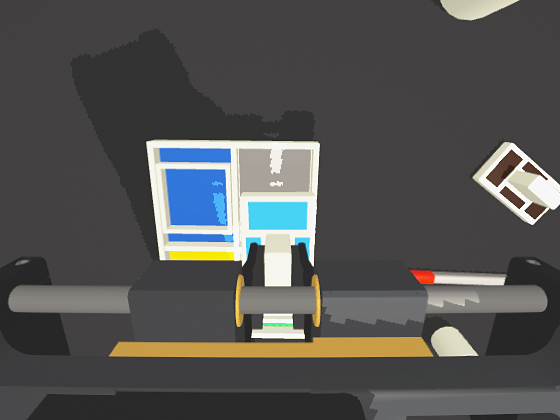

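View pics/t3.png

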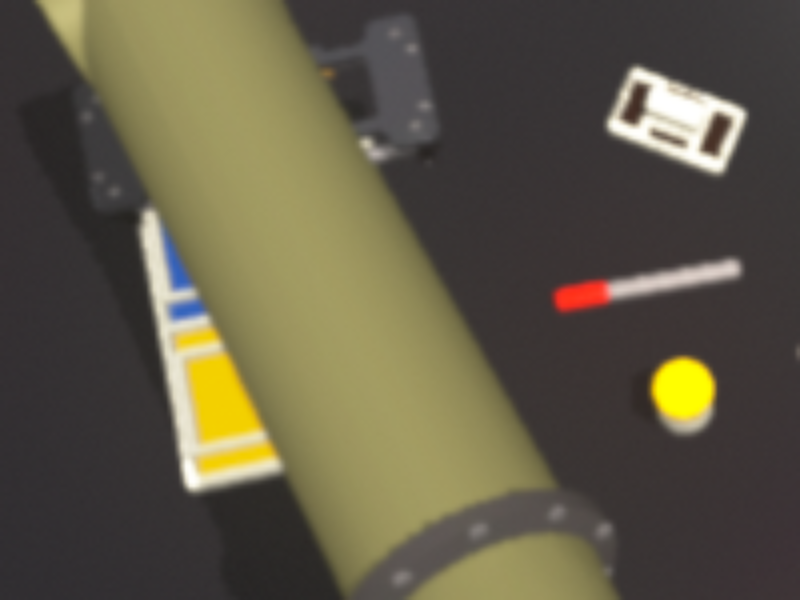

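Wrist view: the cassette hovers in line over the grey bay, whose far corners are about (240,150) and (314,150). The caddy's far outer corners are about (148,143) and (319,142).

```bash
python3 -c "
from h import *
c=cam('wrist')
P=onz(c,[[148,142],[319,142]],.02);print(P)
d=P[0]-P[1];an=np.degrees(np.arctan2(d[1],d[0]))-90;print(np.linalg.norm(d),an)
u=np.array([np.cos(np.radians(an)),np.sin(np.radians(an))]);v=np.array([-u[1],u[0]]);m=P[:,:2].mean(0)
print('center',m-.1055*u,'grey',m-.054*u-.0375*v)
q=np.vstack(blobs(c,(100,120,80),(125,255,255),(140,135,236,245),100));print(cv2.boundingRect(q))"
```

```text
[[0.6188707  0.30191512 0.02      ]
 [0.65270214 0.15221079 0.02      ]]
0.1534794897618657 12.734272443308939
center [0.53288142 0.20380762] grey [0.59138078 0.17858215]
(153, 148, 75, 93)
```

>>> {"op": "drive_tool", "data": {
  "increments": [
    [[0.4,0.06,-0.015],[0.003,0,0]],
    [[0.5,0.06,-0.015],[0,0,0]],
    [[0.5,0,0],[0,0,0]],
    [[0.5,0,0],[0,0,0]],
    [[0.4,0,0],[0,0,0]],
    [[0.2,0,0],[0,0,0]],
    [[0.1,0,0],[0,0,0]],
    [[0.1,0,0],[0,0,0]],
    [[0,0,0],[0,0,0]],
    [[0,0,0],[0,0,0]]
  ]
}}

```text
time_s: 7.8
tool_pos: [0.5935, 0.1775, 0.0284]
tool_rot: [84.7, 89.9, 7.0]
force: [-1.1, 0.3, -0.8]
grip_width: 0.0139
```

```bash
python3 -c "
from h import *
plan(.5915,.182,.0237,-77.3)
c=cam('wrist');cv2.imwrite('pics/w4.png',c['frame'][...,::-1])"
```

```text
t 7.8 pos [0.5935 0.1775 0.0284] jaw -77.6 tilt 0.07 q [10.0, 29.0, -36.0, 98.0, 19.0, 59.0, -111.0] F [-1.1  0.3 -0.8] w 0.0139
turn wx total -0.003 deg 0.3
now units x,y,z: [ 0.117 -0.024 -0.121]
after turn units x,y,z: [ 0.117 -0.023 -0.121]
```

View pics/w4.png

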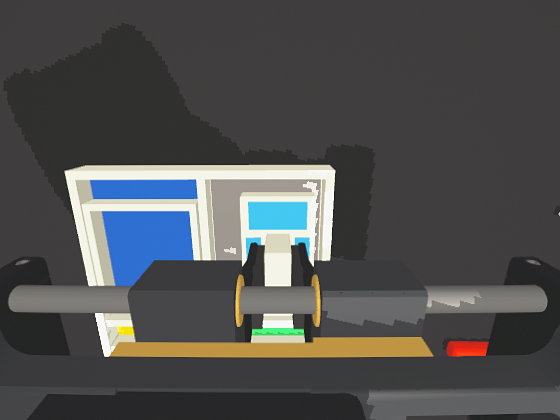

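>>> {"op": "drive_tool", "data": {
  "increments": [
    [[0,0,-0.12],[0,0,0]],
    [[0,0,0],[0,0,0]],
    [[0.05,0,0],[0,0,0]],
    [[0.05,0,0],[0,0,0]],
    [[0,0,0],[0,0,0]],
    [[0,0,0],[0,0,0]]
  ]
}}

```text
time_s: 8.45
tool_pos: [0.5922, 0.182, 0.0238]
tool_rot: [88.1, 90.0, 10.5]
force: [0.0, -0.5, 0.4]
grip_width: 0.0137
```

>>> {"op": "drive_tool", "data": {
  "increments": [
    [[0.01,0,0],[0,0,0]],
    [[0,0,0],[0,0,0]],
    [[0,0,0],[0,0,0]],
    [[0,0,0],[0,0,0]],
    [[0,0,0],[0,0,0]],
    [[0,0,0],[0,0,0]]
  ],
  "hand": 0
}}

```text
time_s: 9.05
tool_pos: [0.5919, 0.1819, 0.0233]
tool_rot: [-25.6, 90.0, -103.2]
force: [-1.0, 0.4, -0.2]
grip_width: 0.0428
```

>>> {"op": "drive_tool", "data": {
  "increments": [
    [[-0.3,0,0],[0,0,0]],
    [[-0.6,0,0],[0,0,0]],
    [[-0.9,0,0],[0,0,0]],
    [[-0.9,0,0],[0,0,0]],
    [[-0.4,0,0],[0,0,0]],
    [[0,0,0],[0,0,0]],
    [[0,0,0],[0,0,0]]
  ],
  "hand": 1
}}

```text
time_s: 9.75
tool_pos: [0.5915, 0.1816, 0.1467]
tool_rot: [-59.8, 89.9, -137.4]
force: [-0.0, -0.9, -0.5]
grip_width: 0.0855
```

```bash
python3 -c "
from h import *
c=cam('wrist');cv2.imwrite('pics/w5.png',c['frame'][...,::-1])
plan(.4664,-.0517,.14,12.7)"
```

```text
t 9.8 pos [0.591  0.1814 0.1457] jaw -77.6 tilt 0.15 q [12.0, 22.0, -39.0, 92.0, 14.0, 71.0, -108.0] F [-0.8  0.1 -1.3] w 0.086
turn wx total 0.747 deg -89.7
now units x,y,z: [ 0.144 -4.29   5.027]
after turn units x,y,z: [0.144 5.    4.32 ]
```

View pics/w5.png

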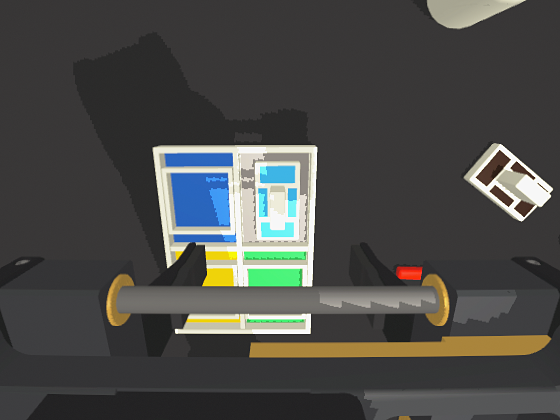

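Wrist view: the cassette lies flat in the grey bay at (278,200), centred. Next is the yellow bottle.

>>> {"op": "drive_tool", "data": {
  "increments": [
    [[0,0,0],[-0.07,0,0]],
    [[0,0,0],[-0.07,0,0]],
    [[0,0,0],[-0.07,0,0]],
    [[0,0,0],[-0.07,0,0]],
    [[0,0,0],[-0.07,0,0]],
    [[0,0,0],[-0.07,0,0]],
    [[0,0,0],[-0.07,0,0]],
    [[0,0,0],[-0.07,0,0]],
    [[0,0,0],[-0.07,0,0]],
    [[0,0,0],[-0.07,0,0]]
  ],
  "hand": 0.5
}}

```text
time_s: 10.8
tool_pos: [0.5907, 0.1815, 0.145]
tool_rot: [-176.9, 89.8, -170.2]
force: [-0.6, 0.5, -0.8]
grip_width: 0.0654
```

>>> {"op": "drive_tool", "data": {
  "increments": [
    [[0,0,0],[-0.052,0,0]],
    [[0,-0.4,-0.35],[0,0,0]],
    [[0,-0.6,-0.53],[0,0,0]],
    [[0,-0.6,-0.53],[0,0,0]],
    [[0,-0.6,-0.53],[0,0,0]],
    [[0,-0.6,-0.53],[0,0,0]],
    [[0,-0.6,-0.53],[0,0,0]],
    [[0,-0.6,-0.53],[0,0,0]],
    [[0,-0.6,-0.53],[0,0,0]],
    [[0,-0.4,-0.26],[0,0,0]]
  ]
}}

```text
time_s: 11.8
tool_pos: [0.4641, -0.0534, 0.1455]
tool_rot: [173.5, 89.8, -174.0]
force: [-0.6, 0.1, 0.2]
grip_width: 0.0656
```

>>> {"op": "drive_tool", "data": {
  "increments": [
    [[0,0,0],[0,0,0]],
    [[0,0,0],[0,0,0]]
  ]
}}

```text
time_s: 12.0
tool_pos: [0.4663, -0.0506, 0.1464]
tool_rot: [130.4, 89.9, 142.9]
force: [0.5, 1.2, 0.7]
grip_width: 0.0653
```

```bash
python3 -c "
from h import *
c=cam('wrist');cv2.imwrite('pics/w6.png',c['frame'][...,::-1])
plan(.4664,-.0517,.03,12.7)
for q in blobs(c,(20,120,80),(35,255,255),(0,0,560,300),100):
    M=cv2.moments(q);uv=[M['m10']/M['m00'],M['m01']/M['m00']];print(cv2.contourArea(q),np.round(uv,1),onz(c,[uv],.066).round(4),cv2.boundingRect(q))
"
```

```text
t 12.05 pos [ 0.4667 -0.0498  0.1467] jaw 12.6 tilt 0.1 q [60.0, 2.0, -57.0, 112.0, 2.0, 67.0, 15.0] F [-0.7  0.2  0.1] w 0.0652
turn wx total -0.001 deg 0.1
now units x,y,z: [ 2.916 -0.045 -0.018]
after turn units x,y,z: [ 2.916 -0.045 -0.018]
1458.0 [275.5 215.3] [[ 0.465  -0.0497  0.066 ]] (255, 193, 42, 46)
214.5 [402.7 285.2] [[ 0.5937 -0.0904  0.066 ]] (392, 274, 21, 26)
214.0 [152.  285.3] [[ 0.3689 -0.1406  0.066 ]] (143, 275, 21, 25)
```

View pics/w6.png

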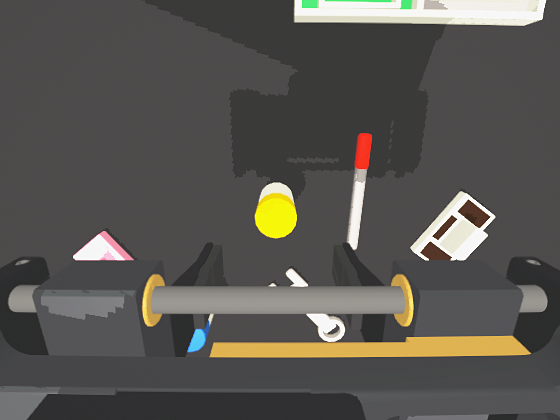

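Wrist view: yellow cap at (275,215), centred between the fingers. The pen at (355,220) is clear of the right finger.

>>> {"op": "drive_tool", "data": {
  "increments": [
    [[0.4,-0.02,-0.02],[0,0,0]],
    [[0.6,0,0],[0,0,0]],
    [[0.6,0,0],[0,0,0]],
    [[0.6,0,0],[0,0,0]],
    [[0.5,0,0],[0,0,0]],
    [[0.27,0,0],[0,0,0]],
    [[0,0,0],[0,0,0]],
    [[0,0,0],[0,0,0]],
    [[0,0,0],[0,0,0]]
  ]
}}

```text
time_s: 12.95
tool_pos: [0.4673, -0.0516, 0.0295]
tool_rot: [-27.0, 89.9, -14.4]
force: [1.0, -0.2, -0.1]
grip_width: 0.0652
```

>>> {"op": "drive_tool", "data": {
  "increments": [
    [[0,0,0],[0,0,0]],
    [[0,0,0],[0,0,0]],
    [[0,0,0],[0,0,0]],
    [[0,0,0],[0,0,0]],
    [[0,0,0],[0,0,0]],
    [[0,0,0],[0,0,0]],
    [[0,0,0],[0,0,0]],
    [[0,0,0],[0,0,0]]
  ],
  "hand": -1
}}

```text
time_s: 13.75
tool_pos: [0.4662, -0.052, 0.0285]
tool_rot: [-159.2, 90.0, -146.6]
force: [-0.1, -0.4, 0.6]
grip_width: 0.0351
```

>>> {"op": "drive_tool", "data": {
  "increments": [
    [[-0.1,0,0],[0,0,0]],
    [[-0.5,0,0],[0,0,0]],
    [[-0.7,0,0],[0,0,0]],
    [[-0.8,0,0],[0,0,0]],
    [[-0.5,0,0],[0,0,0]],
    [[-0.2,0,0],[0,0,0]],
    [[0,0,0],[0,0,0]]
  ]
}}

```text
time_s: 14.45
tool_pos: [0.4669, -0.0521, 0.1413]
tool_rot: [-52.6, 89.9, -40.0]
force: [-0.5, -1.2, -0.9]
grip_width: 0.0349
```

```bash
python3 -c "
from h import *
c=cam('wrist');cv2.imwrite('pics/w7.png',c['frame'][...,::-1])
C=np.array([.533,.207]);u=np.array([.9755,.2198]);v=np.array([-.2198,.9755])
for n,a,b in(('y',-1,1),('g',-1,-1),('b',1,1)):print(n,C+.0515*a*u+.0375*b*v)
plan(*(C-.0515*u+.0375*v),.12,12.7)
"
```

```text
y [0.47451925 0.23226155]
g [0.49100425 0.15909905]
b [0.57499575 0.25490095]
t 14.5 pos [ 0.4661 -0.052   0.1402] jaw 12.6 tilt 0.03 q [61.0, 3.0, -58.0, 112.0, 3.0, 66.0, 14.0] F [ 0.  -0.  -1.6] w 0.035
turn wx total -0.001 deg 0.1
now units x,y,z: [0.505 6.89  1.754]
after turn units x,y,z: [0.505 6.887 1.768]
```

View pics/w7.png

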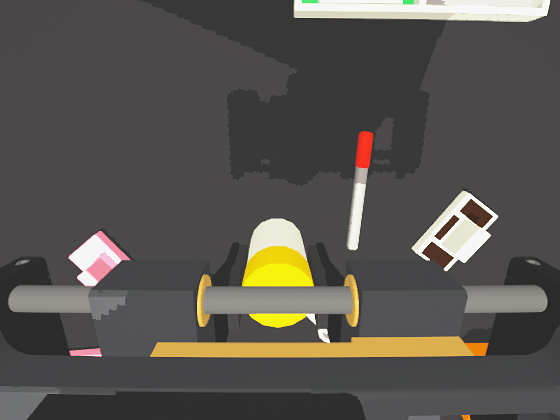

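The bottle is held (opening 35 mm, image (278,280), upright). I'll carry it to the yellow pocket.

>>> {"op": "drive_tool", "data": {
  "increments": [
    [[0,0.3,0.08],[0,0,0]],
    [[0,0.6,0.15],[0,0,0]],
    [[0,0.8,0.2],[0,0,0]],
    [[0,0.8,0.2],[0,0,0]],
    [[0,0.8,0.2],[0,0,0]],
    [[0,0.8,0.2],[0,0,0]],
    [[0,0.8,0.2],[0,0,0]],
    [[0.1,0.8,0.2],[0,0,0]],
    [[0.2,0.7,0.2],[0,0,0]],
    [[0.2,0.5,0.12],[0,0,0]]
  ]
}}

```text
time_s: 15.5
tool_pos: [0.4727, 0.2362, 0.1191]
tool_rot: [131.3, 89.8, 144.1]
force: [-0.1, 0.4, -0.7]
grip_width: 0.0351
```

>>> {"op": "drive_tool", "data": {
  "increments": [
    [[0,0,0],[0,0,0]],
    [[0,0,0],[0,0,0]],
    [[0,0,0],[0,0,0]]
  ]
}}

```text
time_s: 15.8
tool_pos: [0.4742, 0.232, 0.1201]
tool_rot: [-155.5, 89.9, -142.9]
force: [0.5, -0.3, -0.3]
grip_width: 0.0351
```

```bash
python3 -c "
from h import *
c=cam('wrist');cv2.imwrite('pics/w8.png',c['frame'][...,::-1])
c=cam('top');cv2.imwrite('pics/t8.png',cv2.resize(c['frame'][120:270,90:290,::-1],None,fx=4,fy=4))
c=cam('side');cv2.imwrite('pics/s8.png',cv2.resize(c['frame'][200:320,120:300,::-1],None,fx=4,fy=4))
plan(.4745,.2323,.0370,12.7)
"
```

```text
t 15.95 pos [0.4749 0.2316 0.1206] jaw 12.5 tilt 0.05 q [28.0, 19.0, -65.0, 106.0, 18.0, 67.0, -31.0] F [ 0.4  0.4 -0.6] w 0.0351
turn wx total -0.002 deg 0.2
now units x,y,z: [ 2.09   0.019 -0.005]
after turn units x,y,z: [ 2.09   0.019 -0.005]
```

View pics/w8.png

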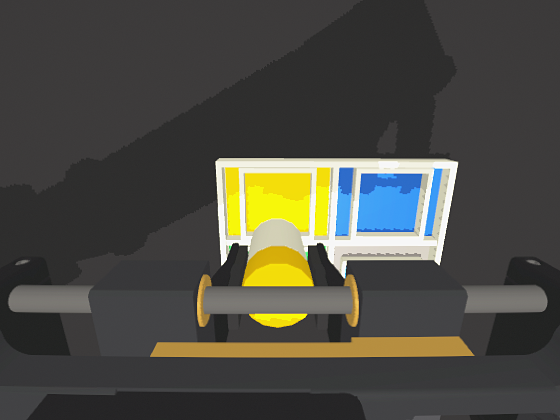

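View pics/s8.png

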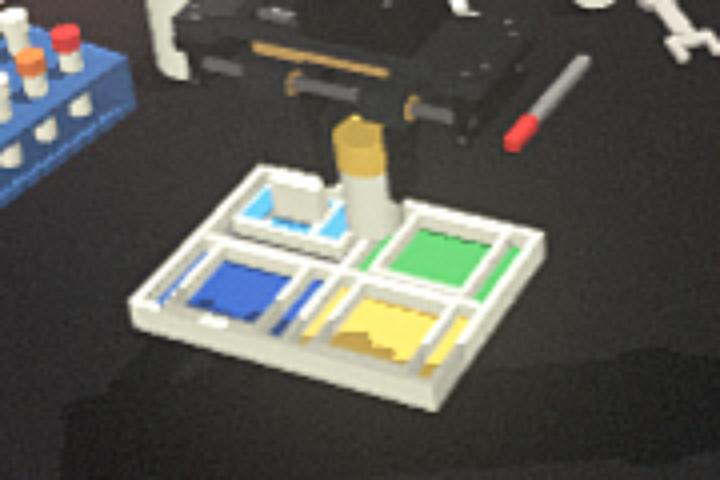

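Wrist view: held bottle at (278,270), in line with the yellow pocket, whose far inner corners are about (245,172) and (311,172). I'll check those corners by ray.

```bash
python3 -c "
from h import *
c=cam('wrist')
P=onz(c,[[245,172],[312,172]],.02);print(P,np.linalg.norm(P[0]-P[1]))
v=np.array([-.2198,.9755]);print(P[:,:2].mean(0)-.03*v)
P=onz(c,[[216,159],[457,161]],.02);print(P,np.linalg.norm(P[0]-P[1]));u=np.array([.9755,.2198])
m=P[:,:2].mean(0)-.0775*v;print('C',m, m-.0515*u+.0375*v)
"
```

```text
[[0.44029621 0.25917573 0.02      ]
 [0.49778041 0.27192276 0.02      ]] 0.05888055299292454
[0.47563231 0.23628425]
[[0.41357462 0.26495169 0.02      ]
 [0.61965511 0.30918801 0.02      ]] 0.2107748097389135
C [0.53364937 0.2114686 ] [0.47516862 0.23673015]
```

>>> {"op": "drive_tool", "data": {
  "increments": [
    [[0.4,0.07,0],[0,0,0]],
    [[0.5,0,0],[0,0,0]],
    [[0.5,0,0],[0,0,0]],
    [[0.3,0,0],[0,0,0]],
    [[0.2,0,0],[0,0,0]],
    [[0.1,0,0],[0,0,0]],
    [[0.05,0,0],[0,0,0]],
    [[0,0,0],[0,0,0]],
    [[0,0,0],[0,0,0]],
    [[0,0,0],[0,0,0]]
  ]
}}

```text
time_s: 17.0
tool_pos: [0.4743, 0.2356, 0.039]
tool_rot: [-6.4, 89.9, 6.2]
force: [1.2, -0.4, -1.1]
grip_width: 0.035
```

>>> {"op": "drive_tool", "data": {
  "increments": [
    [[0.04,0,0],[0,0,0]],
    [[0,0,0],[0,0,0]],
    [[0,0,0],[0,0,0]]
  ]
}}

```text
time_s: 17.3
tool_pos: [0.4738, 0.2354, 0.0369]
tool_rot: [-108.7, 90.0, -96.1]
force: [0.3, -0.0, -0.7]
grip_width: 0.0352
```

>>> {"op": "drive_tool", "data": {
  "increments": [
    [[0,0,0],[0,0,0]],
    [[0,0,0],[0,0,0]],
    [[0,0,0],[0,0,0]],
    [[0,0,0],[0,0,0]],
    [[0,0,0],[0,0,0]],
    [[0,0,0],[0,0,0]]
  ],
  "hand": 0.5
}}

```text
time_s: 17.9
tool_pos: [0.4739, 0.2355, 0.0369]
tool_rot: [-43.4, 90.0, -30.9]
force: [0.0, 0.2, -0.6]
grip_width: 0.0645
```

>>> {"op": "drive_tool", "data": {
  "increments": [
    [[-0.4,0,0],[0,0,0]],
    [[-0.6,0,0],[0,0,0]],
    [[-0.8,0,0],[0,0,0]],
    [[-0.8,0,0],[0,0,0]],
    [[-0.2,0,0],[0,0,0]],
    [[0,0,0],[0,0,0]],
    [[0,0,0],[0,0,0]]
  ]
}}

```text
time_s: 18.6
tool_pos: [0.4734, 0.235, 0.1483]
tool_rot: [-140.6, 89.9, -128.0]
force: [-0.5, -0.1, -0.2]
grip_width: 0.0652
```

```bash
python3 -c "
from h import *
c=cam('wrist');cv2.imwrite('pics/w9.png',c['frame'][...,::-1])
plan(.409,-.1905,.14,12.7)
"
```

```text
t 18.65 pos [0.4732 0.2348 0.1479] jaw 12.6 tilt 0.11 q [29.0, 17.0, -66.0, 104.0, 16.0, 70.0, -30.0] F [ 0.8 -0.3 -1.1] w 0.0653
turn wx total -0.001 deg 0.1
now units x,y,z: [  0.196 -10.028  -3.882]
after turn units x,y,z: [  0.196 -10.02   -3.902]
```

View pics/w9.png

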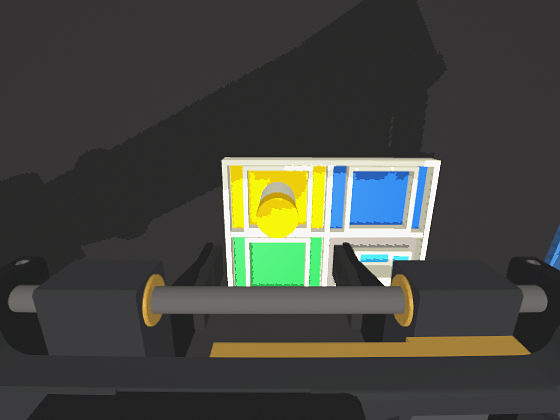

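Wrist view: the yellow bottle stands in the yellow pocket (277,210). Next is blue.

>>> {"op": "drive_tool", "data": {
  "increments": [
    [[0,-0.5,0],[0,0,0]],
    [[0,-0.9,0],[0,0,0]],
    [[0,-1,0],[0,0,0]],
    [[0,-1,0],[0,0,0]],
    [[0,-1,0],[0,0,0]],
    [[0,-1,-0.2],[0,0,0]],
    [[0,-1,-0.3],[0,0,0]],
    [[0,-1,-0.4],[0,0,0]],
    [[0,-0.9,-0.5],[0,0,0]],
    [[0,-0.8,-0.6],[0,0,0]]
  ]
}}

```text
time_s: 19.65
tool_pos: [0.4739, -0.1389, 0.1477]
tool_rot: [114.4, 89.9, 127.0]
force: [0.5, -0.5, -0.1]
grip_width: 0.0653
```

>>> {"op": "drive_tool", "data": {
  "increments": [
    [[0,-0.6,-0.7],[0,0,0]],
    [[0,-0.3,-0.7],[0,0,0]],
    [[0,0,-0.5],[0,0,0]],
    [[0,0,0],[0,0,0]],
    [[0,0,0],[0,0,0]]
  ]
}}

```text
time_s: 20.15
tool_pos: [0.4086, -0.1887, 0.1484]
tool_rot: [149.7, 90.0, 162.2]
force: [-0.1, 0.6, 0.6]
grip_width: 0.0652
```

```bash
python3 -c "
from h import *
c=cam('wrist');cv2.imwrite('pics/w10.png',c['frame'][...,::-1])
plan(.409,-.1905,.0285,12.7)
for q in blobs(c,(100,120,60),(125,255,255),(0,0,560,300),200):
    M=cv2.moments(q);uv=[M['m10']/M['m00'],M['m01']/M['m00']];print(cv2.contourArea(q),np.round(uv,1),onz(c,[uv],.066).round(4),cv2.boundingRect(q))
"
```

```text
t 20.2 pos [ 0.4093 -0.1882  0.1486] jaw 12.6 tilt 0.03 q [80.0, -2.0, -57.0, 114.0, -2.0, 67.0, 37.0] F [ 0.7 -0.8  0.1] w 0.0656
turn wx total -0.001 deg 0.1
now units x,y,z: [ 3.002 -0.053 -0.019]
after turn units x,y,z: [ 3.002 -0.053 -0.019]
355.0 [272.5 201.6] [[ 0.4024 -0.1771  0.066 ]] (255, 193, 41, 30)
```

View pics/w10.png

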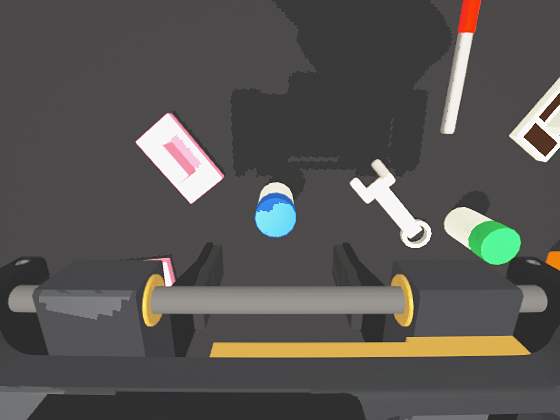

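Wrist view: plain blue cap at (275,215) between the fingers, the pink cassette clear at (180,155) and the wrench clear at (390,200). Descending.

>>> {"op": "drive_tool", "data": {
  "increments": [
    [[0.4,-0.03,-0.03],[0,0,0]],
    [[0.6,0,0],[0,0,0]],
    [[0.6,0,0],[0,0,0]],
    [[0.6,0,0],[0,0,0]],
    [[0.5,0,0],[0,0,0]],
    [[0.3,0,0],[0,0,0]],
    [[0,0,0],[0,0,0]],
    [[0,0,0],[0,0,0]],
    [[0,0,0],[0,0,0]]
  ]
}}

```text
time_s: 21.1
tool_pos: [0.409, -0.1905, 0.0299]
tool_rot: [-47.0, 89.9, -34.3]
force: [0.5, -0.1, 0.4]
grip_width: 0.065
```

>>> {"op": "drive_tool", "data": {
  "increments": [
    [[0,0,0],[0,0,0]],
    [[0,0,0],[0,0,0]],
    [[0,0,0],[0,0,0]],
    [[0,0,0],[0,0,0]],
    [[0,0,0],[0,0,0]],
    [[0,0,0],[0,0,0]],
    [[0,0,0],[0,0,0]],
    [[0,0,0],[0,0,0]]
  ],
  "hand": -1
}}

```text
time_s: 21.9
tool_pos: [0.4078, -0.1904, 0.029]
tool_rot: [-144.6, 90.0, -132.0]
force: [-0.5, -0.8, 0.8]
grip_width: 0.0351
```

>>> {"op": "drive_tool", "data": {
  "increments": [
    [[-0.1,0,0],[0,0,0]],
    [[-0.5,0,0],[0,0,0]],
    [[-0.7,0,0],[0,0,0]],
    [[-0.8,0,0],[0,0,0]],
    [[-0.5,0,0],[0,0,0]],
    [[-0.2,0,0],[0,0,0]],
    [[0,0,0],[0,0,0]]
  ]
}}

```text
time_s: 22.6
tool_pos: [0.4084, -0.1907, 0.1416]
tool_rot: [-73.2, 89.9, -60.6]
force: [-0.4, 0.4, -1.1]
grip_width: 0.0347
```

```bash
python3 -c "
from h import *
c=cam('wrist');cv2.imwrite('pics/w11.png',c['frame'][...,::-1])
plan(.575,.2564,.14,12.7)
"
```

```text
t 22.65 pos [ 0.4076 -0.1904  0.1406] jaw 12.6 tilt 0.03 q [82.0, -1.0, -58.0, 115.0, -1.0, 66.0, 36.0] F [ 0.3  0.1 -0.9] w 0.0352
turn wx total -0.001 deg 0.1
now units x,y,z: [0.015 9.99  6.517]
after turn units x,y,z: [0.015 9.976 6.538]
```

View pics/w11.png

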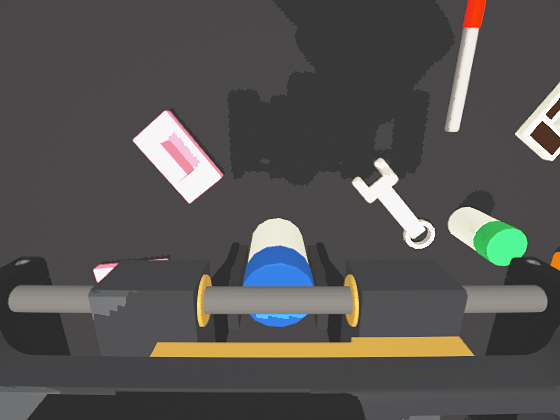

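Held plainly and upright at (278,270). I'll carry it to the blue pocket.

>>> {"op": "drive_tool", "data": {
  "increments": [
    [[0,0.1,0.5],[0,0,0]],
    [[0,0.4,0.8],[0,0,0]],
    [[0,0.5,0.8],[0,0,0]],
    [[0,0.6,0.8],[0,0,0]],
    [[0,0.7,0.7],[0,0,0]],
    [[0,0.8,0.6],[0,0,0]],
    [[0,0.9,0.5],[0,0,0]],
    [[0,1,0.4],[0,0,0]],
    [[0,1,0.4],[0,0,0]],
    [[0,1,0.4],[0,0,0]]
  ]
}}

```text
time_s: 23.65
tool_pos: [0.5762, 0.136, 0.1385]
tool_rot: [163.1, 89.8, 175.8]
force: [0.5, -0.8, -0.8]
grip_width: 0.0351
```

>>> {"op": "drive_tool", "data": {
  "increments": [
    [[0,1,0.3],[0,0,0]],
    [[0,0.9,0.2],[0,0,0]],
    [[0.2,0.7,0.13],[0,0,0]],
    [[0.2,0.38,0],[0,0,0]],
    [[0,0,0],[0,0,0]],
    [[0,0,0],[0,0,0]],
    [[0,0,0],[0,0,0]]
  ]
}}

```text
time_s: 24.35
tool_pos: [0.5763, 0.2544, 0.1243]
tool_rot: [-130.5, 89.9, -118.0]
force: [0.3, -0.7, -1.6]
grip_width: 0.0353
```

```bash
python3 -c "
from h import *
c=cam('wrist');cv2.imwrite('pics/w12.png',c['frame'][...,::-1])
plan(.575,.2564,.037,12.7)
"
```

```text
t 24.4 pos [0.5766 0.2543 0.1246] jaw 12.4 tilt 0.06 q [18.0, 32.0, -59.0, 91.0, 28.0, 73.0, -33.0] F [ 0.7  0.9 -0.1] w 0.0351
turn wx total -0.002 deg 0.3
now units x,y,z: [ 2.19   0.059 -0.027]
after turn units x,y,z: [ 2.19   0.06  -0.026]
```

View pics/w12.png

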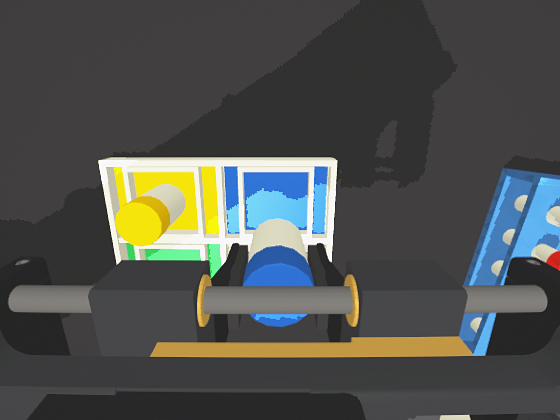

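Wrist view: blue bottle in line with the blue pocket (far rib centre about (276,170)), with yellow standing at left. Lowering.

>>> {"op": "drive_tool", "data": {
  "increments": [
    [[0.4,0.06,-0.03],[0,0,0]],
    [[0.5,0,0],[0,0,0]],
    [[0.5,0,0],[0,0,0]],
    [[0.3,0,0],[0,0,0]],
    [[0.2,0,0],[0,0,0]],
    [[0.1,0,0],[0,0,0]],
    [[0.1,0,0],[0,0,0]],
    [[0.05,0,0],[0,0,0]],
    [[0,0,0],[0,0,0]],
    [[0,0,0],[0,0,0]]
  ]
}}

```text
time_s: 25.4
tool_pos: [0.5744, 0.2585, 0.0394]
tool_rot: [0.1, 90.0, 12.7]
force: [0.1, -0.6, -0.6]
grip_width: 0.0348
```

>>> {"op": "drive_tool", "data": {
  "increments": [
    [[0,0,0],[0,0,0]],
    [[0,0,0],[0,0,0]]
  ]
}}

```text
time_s: 25.6
tool_pos: [0.5743, 0.2583, 0.0392]
tool_rot: [-13.6, 90.0, -1.0]
force: [0.3, 0.0, -0.7]
grip_width: 0.0349
```

>>> {"op": "drive_tool", "data": {
  "increments": [
    [[0.05,0,0],[0,0,0]],
    [[0,0,0],[0,0,0]],
    [[0,0,0],[0,0,0]]
  ]
}}

```text
time_s: 25.9
tool_pos: [0.5743, 0.2584, 0.0371]
tool_rot: [11.5, 90.0, 24.1]
force: [0.0, -0.5, -0.0]
grip_width: 0.0351
```

>>> {"op": "drive_tool", "data": {
  "increments": [
    [[0,0,0],[0,0,0]],
    [[0,0,0],[0,0,0]],
    [[0,0,0],[0,0,0]],
    [[0,0,0],[0,0,0]],
    [[0,0,0],[0,0,0]],
    [[0,0,0],[0,0,0]]
  ],
  "hand": 0.5
}}

```text
time_s: 26.5
tool_pos: [0.5741, 0.2583, 0.0369]
tool_rot: [-116.0, 90.0, -103.4]
force: [-0.5, -0.4, 0.8]
grip_width: 0.0638
```

>>> {"op": "drive_tool", "data": {
  "increments": [
    [[-0.4,0,0],[0,0,0]],
    [[-0.6,0,0],[0,0,0]],
    [[-0.8,0,0],[0,0,0]],
    [[-0.8,0,0],[0,0,0]],
    [[-0.2,0,0],[0,0,0]],
    [[0,0,0],[0,0,0]],
    [[0,0,0],[0,0,0]]
  ]
}}

```text
time_s: 27.2
tool_pos: [0.5737, 0.2579, 0.1484]
tool_rot: [-137.8, 89.9, -125.2]
force: [0.6, 0.2, -0.2]
grip_width: 0.0654
```

```bash
python3 -c "
from h import *
c=cam('wrist');cv2.imwrite('pics/w13.png',c['frame'][...,::-1])
plan(.61,-.1731,.14,12.7)
"
```

```text
t 27.25 pos [0.5735 0.2576 0.1478] jaw 12.6 tilt 0.12 q [18.0, 30.0, -60.0, 90.0, 27.0, 75.0, -33.0] F [ 1.1 -0.4 -0.3] w 0.0651
turn wx total -0.001 deg 0.1
now units x,y,z: [  0.194 -10.708  -1.456]
after turn units x,y,z: [  0.194 -10.706  -1.477]
```

View pics/w13.png

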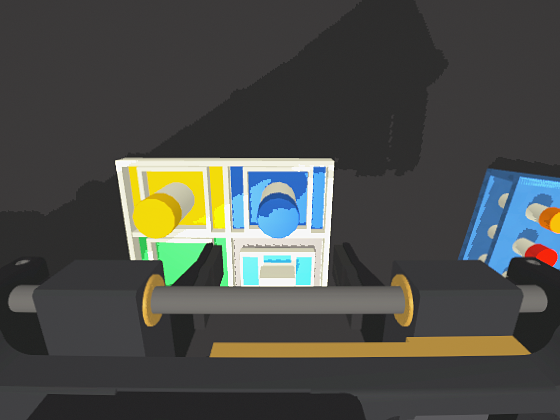

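Wrist view: blue stands in its pocket (278,210) and yellow in its own (165,210). Last is green.

>>> {"op": "drive_tool", "data": {
  "increments": [
    [[0,-0.5,-0.1],[0,0,0]],
    [[0,-0.9,-0.15],[0,0,0]],
    [[0,-1,-0.15],[0,0,0]],
    [[0,-1,-0.15],[0,0,0]],
    [[0,-1,-0.15],[0,0,0]],
    [[0,-1,-0.15],[0,0,0]],
    [[0,-1,-0.15],[0,0,0]],
    [[0,-1,-0.15],[0,0,0]],
    [[0,-1,-0.15],[0,0,0]],
    [[0,-1,-0.15],[0,0,0]]
  ]
}}

```text
time_s: 28.25
tool_pos: [0.5984, -0.1231, 0.1474]
tool_rot: [155.6, 89.9, 168.2]
force: [0.1, 0.5, 0.1]
grip_width: 0.0651
```

>>> {"op": "drive_tool", "data": {
  "increments": [
    [[0,-0.8,0],[0,0,0]],
    [[0,-0.5,0],[0,0,0]],
    [[0,0,0],[0,0,0]],
    [[0,0,0],[0,0,0]]
  ]
}}

```text
time_s: 28.65
tool_pos: [0.6104, -0.1703, 0.1482]
tool_rot: [107.6, 89.9, 120.2]
force: [-0.5, 0.2, -0.4]
grip_width: 0.0651
```

```bash
python3 -c "
from h import *
c=cam('wrist');cv2.imwrite('pics/w14.png',c['frame'][...,::-1])
plan(.61,-.1731,.0285,12.7)
for q in blobs(c,(45,120,60),(80,255,255),(0,0,560,300),200):
    M=cv2.moments(q);uv=[M['m10']/M['m00'],M['m01']/M['m00']];print(cv2.contourArea(q),np.round(uv,1),onz(c,[uv],.066).round(4),cv2.boundingRect(q))
"
```

```text
t 28.7 pos [ 0.6106 -0.1692  0.1486] jaw 12.8 tilt 0.11 q [56.0, 30.0, -57.0, 89.0, 25.0, 75.0, 8.0] F [0.3 0.5 0.2] w 0.0651
turn wx total 0.001 deg -0.1
now units x,y,z: [ 3.002 -0.091 -0.036]
after turn units x,y,z: [ 3.002 -0.091 -0.036]
1399.0 [275.1 216.6] [[ 0.6093 -0.171   0.066 ]] (255, 195, 41, 44)
```

View pics/w14.png

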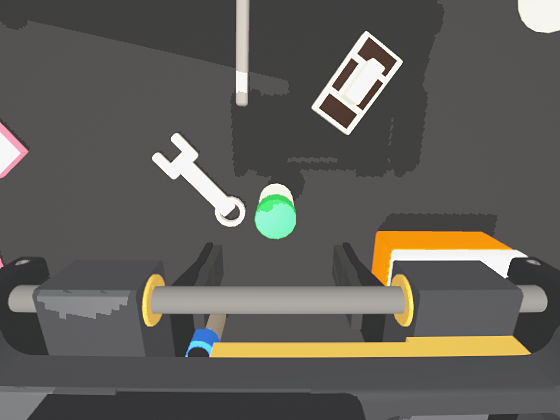

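Wrist view: green cap at (275,216) between the fingers. The orange box at right (375+,235+) needs a clearance check.

```bash
python3 -c "
from h import *
c=cam('wrist');f=cam('top')
P=onz(c,[[376,234],[373,262]],.06);print(P)
print(onz(c,[[376,234]],.04),onz(c,[[376,234]],.08))
print(onz(f,[[310,126],[340,121]],0),onz(f,[[307,110],[338,105]],.06))
s=cam('side');print(onz(s,[[212,180],[249,186]],0))
"
```

```text
[[ 0.70162575 -0.16820477  0.06      ]
 [ 0.70773294 -0.19531791  0.06      ]]
[[ 0.7102743  -0.17452278  0.04      ]] [[ 0.69297719 -0.16188676  0.08      ]]
[[ 0.72771574 -0.18630167  0.        ]
 [ 0.74150017 -0.26809707  0.        ]] [[ 0.7492391  -0.17464516  0.06      ]
 [ 0.76255165 -0.25585636  0.06      ]]
[[ 0.84485825 -0.17131622  0.        ]
 [ 0.71203062 -0.20583917  0.        ]]
```

The box's near face is at x≈0.71 and the gripper body reaches only about 0.70, well above it, so that is clear.

>>> {"op": "drive_tool", "data": {
  "increments": [
    [[0.4,-0.05,-0.03],[0,0,0]],
    [[0.6,0,0],[0,0,0]],
    [[0.6,0,0],[0,0,0]],
    [[0.6,0,0],[0,0,0]],
    [[0.5,0,0],[0,0,0]],
    [[0.3,0,0],[0,0,0]],
    [[0,0,0],[0,0,0]],
    [[0,0,0],[0,0,0]],
    [[0,0,0],[0,0,0]]
  ]
}}

```text
time_s: 29.75
tool_pos: [0.611, -0.1742, 0.0301]
tool_rot: [-30.4, 89.9, -17.8]
force: [0.1, -0.2, -0.8]
grip_width: 0.0655
```

>>> {"op": "drive_tool", "data": {
  "increments": [
    [[0,0,0],[0,0,0]],
    [[0,0,0],[0,0,0]],
    [[0,0,0],[0,0,0]],
    [[0,0,0],[0,0,0]],
    [[0,0,0],[0,0,0]],
    [[0,0,0],[0,0,0]],
    [[0,0,0],[0,0,0]],
    [[0,0,0],[0,0,0]]
  ],
  "hand": -1
}}

```text
time_s: 30.55
tool_pos: [0.61, -0.1744, 0.029]
tool_rot: [-145.1, 90.0, -132.5]
force: [-0.1, -1.4, 1.8]
grip_width: 0.0349
```

>>> {"op": "drive_tool", "data": {
  "increments": [
    [[-0.1,0,0],[0,0,0]],
    [[-0.5,0,0],[0,0,0]],
    [[-0.7,0,0],[0,0,0]],
    [[-0.8,0,0],[0,0,0]],
    [[-0.7,0,0],[0,0,0]],
    [[-0.3,0,0],[0,0,0]],
    [[0,0,0],[0,0,0]]
  ]
}}

```text
time_s: 31.25
tool_pos: [0.6111, -0.1743, 0.1546]
tool_rot: [-34.1, 89.8, -21.5]
force: [-1.0, 0.0, -2.1]
grip_width: 0.0348
```

```bash
python3 -c "
from h import *
c=cam('wrist');cv2.imwrite('pics/w15.png',c['frame'][...,::-1])
plan(.4907,.1606,.14,12.7)
"
```

```text
t 31.3 pos [ 0.61   -0.1743  0.1528] jaw 12.6 tilt 0.03 q [56.0, 29.0, -57.0, 89.0, 25.0, 75.0, 8.0] F [ 0.  -0.4 -0.5] w 0.035
turn wx total -0.001 deg 0.1
now units x,y,z: [ 0.32   8.823 -1.087]
after turn units x,y,z: [ 0.32   8.825 -1.07 ]
```

View pics/w15.png

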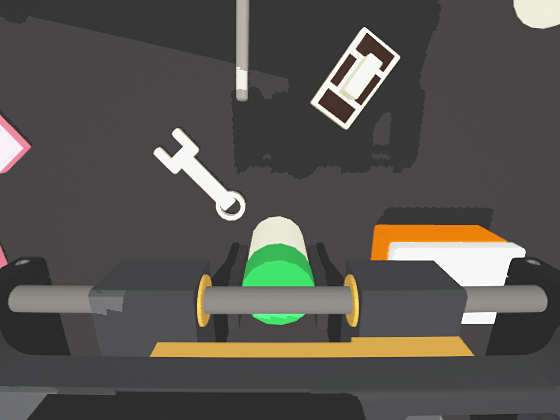

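Green held upright at (278,270). I'll carry it to the green pocket.

>>> {"op": "drive_tool", "data": {
  "increments": [
    [[0,0.4,-0.05],[0,0,0]],
    [[0,0.8,-0.1],[0,0,0]],
    [[0,0.9,-0.11],[0,0,0]],
    [[0,0.9,-0.11],[0,0,0]],
    [[0,0.9,-0.11],[0,0,0]],
    [[0,0.9,-0.11],[0,0,0]],
    [[0,0.9,-0.11],[0,0,0]],
    [[0,0.9,-0.11],[0,0,0]],
    [[0,0.9,-0.11],[0,0,0]],
    [[0,0.8,-0.1],[0,0,0]]
  ]
}}

```text
time_s: 32.3
tool_pos: [0.4949, 0.1431, 0.1513]
tool_rot: [177.7, 89.8, -169.6]
force: [0.1, 0.5, -1.3]
grip_width: 0.035
```

>>> {"op": "drive_tool", "data": {
  "increments": [
    [[0.2,0.5,-0.05],[0,0,0]],
    [[0.3,0,0],[0,0,0]],
    [[0.2,0,0],[0,0,0]],
    [[0,0,0],[0,0,0]],
    [[0,0,0],[0,0,0]],
    [[0,0,0],[0,0,0]]
  ]
}}

```text
time_s: 32.9
tool_pos: [0.492, 0.1592, 0.125]
tool_rot: [49.1, 90.0, 61.5]
force: [-0.4, 0.2, -0.6]
grip_width: 0.0352
```

```bash
python3 -c "
from h import *
c=cam('wrist');cv2.imwrite('pics/w16.png',c['frame'][...,::-1])
plan(.4907,.1606,.037,12.7)
"
```

```text
t 32.95 pos [0.4921 0.1594 0.1252] jaw 12.5 tilt 0.03 q [39.0, 17.0, -68.0, 107.0, 17.0, 67.0, -22.0] F [-0.  -0.1  0.1] w 0.0353
turn wx total -0.002 deg 0.2
now units x,y,z: [ 2.205  0.037 -0.027]
after turn units x,y,z: [ 2.205  0.037 -0.027]
```

View pics/w16.png

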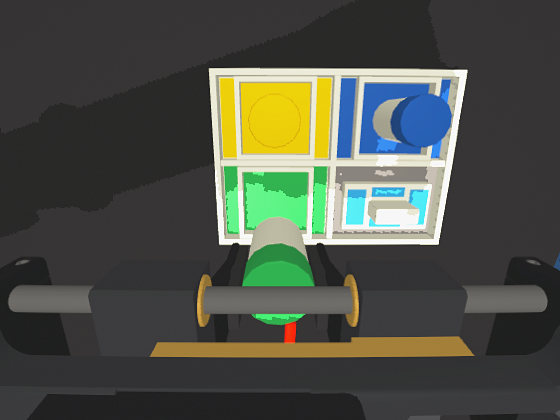

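Wrist view: green is in line with its pocket, with yellow (275,120) and blue (420,120) in place. Lowering.

>>> {"op": "drive_tool", "data": {
  "increments": [
    [[0.4,0.04,-0.03],[0,0,0]],
    [[0.5,0,0],[0,0,0]],
    [[0.5,0,0],[0,0,0]],
    [[0.3,0,0],[0,0,0]],
    [[0.2,0,0],[0,0,0]],
    [[0.1,0,0],[0,0,0]],
    [[0.1,0,0],[0,0,0]],
    [[0.05,0,0],[0,0,0]],
    [[0,0,0],[0,0,0]],
    [[0,0,0],[0,0,0]]
  ]
}}

```text
time_s: 33.95
tool_pos: [0.4904, 0.1613, 0.0393]
tool_rot: [-16.6, 90.0, -4.0]
force: [0.8, -0.9, -0.6]
grip_width: 0.035
```

>>> {"op": "drive_tool", "data": {
  "increments": [
    [[0,0,0],[0,0,0]],
    [[0,0,0],[0,0,0]]
  ]
}}

```text
time_s: 34.15
tool_pos: [0.4902, 0.1612, 0.0392]
tool_rot: [-28.9, 90.0, -16.3]
force: [-0.5, 0.0, -1.4]
grip_width: 0.0347
```

>>> {"op": "drive_tool", "data": {
  "increments": [
    [[0.05,0,0],[0,0,0]],
    [[0,0,0],[0,0,0]],
    [[0,0,0],[0,0,0]]
  ]
}}

```text
time_s: 34.45
tool_pos: [0.4902, 0.1613, 0.0369]
tool_rot: [-9.2, 90.0, 3.4]
force: [0.7, -0.6, -1.0]
grip_width: 0.035
```

>>> {"op": "drive_tool", "data": {
  "increments": [
    [[0,0,0],[0,0,0]],
    [[0,0,0],[0,0,0]],
    [[0,0,0],[0,0,0]],
    [[0,0,0],[0,0,0]],
    [[0,0,0],[0,0,0]],
    [[0,0,0],[0,0,0]]
  ],
  "hand": 0.5
}}

```text
time_s: 35.05
tool_pos: [0.49, 0.1612, 0.0369]
tool_rot: [-115.9, 90.0, -103.3]
force: [-0.4, -0.3, 0.7]
grip_width: 0.0644
```

>>> {"op": "drive_tool", "data": {
  "increments": [
    [[-0.4,0,0],[0,0,0]],
    [[-0.6,0,0],[0,0,0]],
    [[-0.8,0,0],[0,0,0]],
    [[-0.8,0,0],[0,0,0]],
    [[-0.4,0,0],[0,0,0]],
    [[0,-0.6,0],[0,0,0]],
    [[0,-1,0],[0,0,0]],
    [[0,-1,0],[0,0,0]],
    [[0,-1,0],[0,0,0]],
    [[0,-1,0],[0,0,0]]
  ]
}}

```text
time_s: 36.05
tool_pos: [0.5301, -0.0201, 0.1572]
tool_rot: [-91.8, 90.0, -79.3]
force: [0.6, 0.5, 1.3]
grip_width: 0.0649
```

>>> {"op": "drive_tool", "data": {
  "increments": [
    [[0,-1,0],[0,0,0]],
    [[0,-1,0],[0,0,0]],
    [[0,-1,0],[0,0,0]],
    [[0,-0.8,0],[0,0,0]],
    [[0,-0.5,0],[0,0,0]],
    [[0,0,0],[0,0,0]],
    [[0,0,0],[0,0,0]]
  ]
}}

```text
time_s: 36.75
tool_pos: [0.5675, -0.1846, 0.1569]
tool_rot: [88.4, 89.9, 101.0]
force: [0.7, -0.0, -0.0]
grip_width: 0.0656
```

```bash
python3 -c "
from h import *
plan(.5,-.2,.2)
c=cam('top');cv2.imwrite('pics/t17.png',c['frame'][...,::-1])
C=np.array([.533,.2085]);U=np.array([[.9755,.2198],[-.2198,.9755]])
for n,lo,hi,p in(('g',(45,120,60),(80,255,255),(-1,-1)),('y',(20,120,100),(35,255,255),(-1,1)),('b',(100,120,60),(125,255,255),(1,1))):
    k=C+.0515*p[0]*U[0]+.0375*p[1]*U[1];print(n,'expected cap px if centred',proj(c,[[*k,.074]]).round(1))
print('cass expected',proj(c,[[*(C+.0515*U[0]-.0375*U[1]),.048]]).round(1))
b=cv2.resize(c['frame'][130:255,100:220,::-1],None,fx=4.8,fy=4.8,interpolation=cv2.INTER_CUBIC);cv2.imwrite('pics/t17c.png',b)
s=cam('side');cv2.imwrite('pics/s17.png',cv2.resize(s['frame'][200:320,120:300,::-1],None,fx=4.4,fy=4.4,interpolation=cv2.INTER_CUBIC))
"
```

```text
t 36.75 pos [ 0.5675 -0.1846  0.1569] jaw 12.6 tilt 0.09 q [62.0, 25.0, -59.0, 94.0, 22.0, 74.0, 12.0] F [ 0.7 -0.  -0. ] w 0.0656
turn wx total -0.0 deg 0.0
now units x,y,z: [-1.076 -0.006 -1.732]
after turn units x,y,z: [-1.076 -0.006 -1.732]
g expected cap px if centred [[174.2 206.6]]
y expected cap px if centred [[144.1 213.3]]
b expected cap px if centred [[136.5 174. ]]
cass expected [[168.2 170.3]]
```

View pics/t17.png

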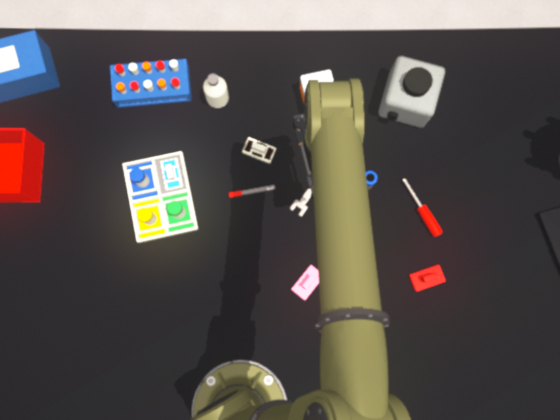

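View pics/t17c.png

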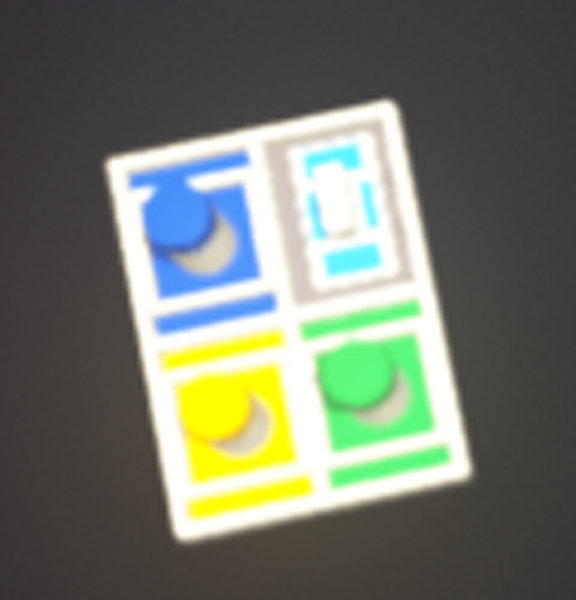

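View pics/s17.png

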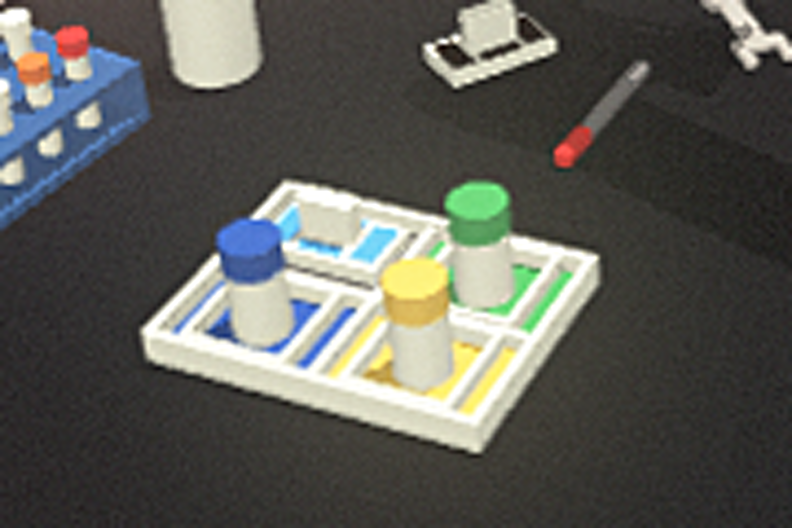

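Top and side views: all three bottles stand upright, each in the pocket of its own colour. Cap pixels are blue (137,175), yellow (145,215) and green (174,208), within 2 px (about 4 mm) of centred. The cassette lies flat in the grey bay, and the used cassette (259,150) and used bottle (370,180) are where they were. I'm handing in.

```bash
python3 -c "
from h import *
print(env.sign_off())"
```

```text
the job is handed in; nothing more can be done
None
```

I loaded the caddy and handed the job in at about 37 s of the 109 s allowed; the system gives no verdict. The blue, green and yellow bottles stand in the pockets of their own colours, and the fresh cassette lies flat in the grey bay.

- **Placement:** in the last top view the caps were within about 2 px (roughly 4 mm) of where centred bottles would appear. The top and side views showed the bottles upright and the cassette flat.
- **Setting down:** I lowered each item to about 1 mm or less from the floor of its cell before opening the fingers. The gripper was raised well clear and away from the caddy at the end.
- **Used items:** I did not touch the used bottle or the used cassette. In the last top view the cassette was at its starting pixel. The arm hid most of the used bottle, but the visible rim of its cap was still in place.
- **A disagreement:** the caddy's position across its short side differed by up to about 8 mm between camera views (0.204 to 0.2115 m). I settled on about 0.2085 m, which lies inside the 16 mm allowance, and the final pictures fit that choice.

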